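# Set up a four-point bend test on the fixture bed

## Robot

A 6-joint arm with a two-finger parallel gripper is mounted at the origin on the work surface. World frame = base frame: x ahead of the robot, y to its left, z up, the work surface at z = 0. Lengths are in mm, angles in rad, forces in N, time in s.
With the tool pointing down it reaches from about 400 to 925 mm from the base axis. Payload 12.5 kg.
Tool frame: the origin (TCP) lies midway between the tips of the shut fingers; the grasp point (between the pads) lies 19 mm behind it; z points along the fingers, y is the line along which they close (so a half turn about z gives the same grasp; the last joint's range is limited). The gripper opens to 95 mm and grips with 3 to 60 N. Pads are 20 mm wide; open, the fingers measure 119 mm over their backs; the gripper's body (75 mm by 180 mm) begins 59 mm behind the grasp point.
Start: joints at [-1.417, 0.491, 1.559, -0, 1.092, -0.106], TCP at [160.577, -604.038, 214.661] pointing down, gripper open.
Joint ranges: [-3.1, 3.1], [-0.84, 2.19], [0.05, 2.79], [-1.13, 4.28], [0.06, 2.93], [-2.69, 2.69]. Speed limits (rad/s): [2.22, 2.22, 2.79, 3.14, 3.14, 3.14].

## Interface

Orientations are given as [roll, pitch, yaw] about the fixed x, y, z axes, in that order (R = Rz(yaw) Ry(pitch) Rx(roll)).
In Python, from cell import readout, eyes, env gives the robot as it stands.
- The arm moves only by the tool move_arm, never from a script. Its argument "plan" is a list of rows, each a list of 3 entries, a list of its own where there are three numbers: the turn, a rotation vector about the tool's x, y, z in degrees, then the shift along the tool's x, y, z in m, then the gripper command: -1 is shut, 1 is fully open, values between are in proportion. In form: [[[ax, ay, az], [x, y, z], jaw], ...]. A call has 1 to 5 rows; each row is the pose to reach, as a shift and turn from the pose commanded when the call began, along the tool's axes at that moment; what a row does not reach only later rows make up. A row lasts 1/8 s, in which the tool goes at most 62.5 mm and 10.7 degrees, less where a joint would pass 70% of its speed; a pose out of reach is approached as far as the arm can. A call with a gripper value outside its range is refused whole. The fingers move at their own pace and stop on an object; the grip force is fixed at half the most. Time passes only in rows, so rows that repeat a pose let the fingers close. It gives the time, the measured TCP pose, the force, the opening and the grip force at its end, in the units of the state.
- readout.state(): the state, without advancing time (a new reading comes with each control period).
- eyes.read_camera(name): name is "scene" or "top" or "wrist"; returns a dict with "img" (384x512x3 uint8, red, green, blue), "K" (3x3 intrinsics, pixels), "dist" ([k1, k2, p1, p2, k3] as OpenCV has them; the pictures are not rectified), "extrinsics" (4x4, takes a point from camera to world coordinates). Camera axes: x right, y up, looking along -z (the intrinsics and any distortion apply to the point x, -y, -z); pixel columns grow to the right and rows downward; lengths in mm; the calibration is good to about 2 mm. A picture is of the moment at which its call begins. There is no depth.
- env.job_done(): hands the job in; it is judged then, once.
Trained networks look in a picture, given as the dict that the camera call returned (one of the last four; its "shot" number tells which), for a name from the list of things; names that differ only in an ending like _2 or _b are one class to them, and where a whole thing is asked for, a point or a joint stands for the part that bears it (a point fixed in the world has none). Each returns a list of dicts, best first, with "score" (0 to 1); they miss things now and then, are a little off and sometimes report something else, mostly with a low value. They report only what shows in the picture. A call takes as long as a camera call. They do not tell look-alikes from the thing itself.
- eyes.cut_out(picture, name): "mask" (384x512 bool, what is visible of it) and "uv" ([column, row] in pixels, amid what is visible of it).
The state is a dict: "t": time; "joints": joint angles; "qvel": joint speeds; "tau": joint torques, N m; "eef_pos": TCP position; "tcp_rot": TCP orientation; "ft_force": force on the tool from outside, world axes, zero at the start; "moment": the same for the moment, N m; "opening": opening from 0.0 (shut) to 1.0 (fully open); "grip_force": force on a finger pad.
Only numpy, scipy, OpenCV 4.12 (cv2) and the standard library are available. Lean on these libraries where they do the work, as an engineer would, in place of code of your own. Each camera call takes 0.05 s, during which the arm holds its last target. There are 200 camera calls.

## Task

Set up the four-point bend rig on the steel bed: first stand the support with the guide ears squarely on the bed's left engraved line (left as the robot sees it), the plain support on the right line and the deflectometer midway between them, all on the bed's middle. Then lay the long test bar centrally across both rollers, between the guide ears, and last stand the loading yoke on its two rollers on top of the bar, lengthways, midway between the supports. Leave the short bar, the handset, the hex key and the calliper where they lie.

Things in the scene. Friction and masses are not known exactly. Their poses are not given: they have to be found in the camera images.
- bed: Fixture bed: fixed dark steel beam, 230 mm long (y), 80 deep (x), 25 high, a black slot along its top. White engraved lines cross it: bold at y = +70 mm (left line, robot's left) and y = -70 (right line), fine at y = 0; ticks every 10 mm on the edge nearest the robot. Origin: centre of underside, z up. Yaw within 20 degrees of lying straight across in front of the robot (yaw 0).
- guide_support: Support with guide ears: steel, 0.6 kg. Foot 60 (x) x 50 (y) x 12 mm high; web 60 (x) x 24 (y) up to 44; roller of 16 mm diameter along x on top, highest at 50. At each roller end a black-tipped ear 9 mm thick (x), 24 (y), up to 64 high; gap between ears 38 mm. Origin: centre of underside, z up; same turned half round. On the bed its roller (x) is parallel to the lines. Grip the web across y.
- plain_support: Plain support without ears: steel, 0.6 kg. Foot 60 (x) x 50 (y) x 12 mm high; web 60 (x) x 24 (y) up to 44; roller of 16 mm diameter along x on top, highest at 50. Origin: centre of underside, z up; same turned half round. On the bed its roller (x) is parallel to the lines. Grip the web across y.
- deflectometer: Deflectometer: aluminium foot 44 x 44 x 10 mm high; on its centre a dark round barrel of 22 mm diameter up to 31, then a slim 8 mm plunger, brass tip at 44. A black socket block 12 (x) x 14 (y), up to 19 high, stands on the foot 16 mm out at +x. 0.16 kg. Origin: centre of underside, z up. Grip the barrel across y. On the bed it may face any way.
- long_bar: Long test bar: cream flat resin bar 180 mm long (y), 25 wide (x), 10 thick, about 0.09 kg. Starts flat on the bench, roughly end-on to the robot, left or right of the bed. Origin: centre of underside, z up; same turned half round. On the rollers its y runs along the bed and its underside is 75 mm above the bench.
- yoke: Loading yoke: steel beam 90 mm long (y), 30 wide (x), from 8 to 28 high, on two rollers of 12 mm diameter along x at y = +30 and -30 mm; a dark boss of 26 mm diameter on its top carries a ball, highest at 44. 0.5 kg. Origin: centre, level with the undersides of the rollers, z up; same turned half round. On the bar its y runs along the bar. Grip the beam across x.
- short_bar: Short bar, not to be moved: the same cream resin, only 100 mm long (y), 25 wide, 10 thick; too short for the rig. Flat on the bench, on the other side of the bed from the long bar. Origin: centre of underside.
- handset: Test machine's handset, not to be moved: grey keypad flat on the bench, 100 (y) x 60 (x) x 23 mm high with its keys. Origin: centre of underside.
- hex_key: Hex key, not to be moved: steel L-shaped bar 8 mm thick, long arm 100 mm along y, short arm 30 mm to +x at its +y end, flat on the bench. Origin: middle of the long arm, at bench height.
- calliper: Digital calliper, not to be moved: 225 mm long (y), 75 across the jaws, 14 thick, flat on the bench beyond the bed. Origin: middle of the beam, at bench height.
Mind the look-alikes: they are no part of the job. What is shaped like the plain_support but orange or pink is not meant.

How it is judged:
By the outcome, as a careful person would: the job done as asked, in the order asked, and still so for the second after the job is handed in, with the robot touching nothing.
It also fails if it takes over 131 s, if anything falls off the work surface, if the arm or the gripper's body presses on something with over 40 N, if the wrist force passes 120 N, or if a joint passes its speed limit or range.

## Working session

There is one attempt and no reset: what is moved stays moved. The work goes in short steps, Python scripts to look and compute and a tool call to move; the robot and the scene stay as the last step left them, time stands still between calls to the robot, and variables do not carry over. Pictures are saved under pics/ and viewed, at most 14 in all, crops included, and the job is handed in when it is done.

Besides the shell and the picture viewer there is one more tool, called after "Request:" as a command line: name --argument value ..., lists and objects as JSON in quotes. move_arm: Moves the arm, as the interface text tells. Its arguments: {"type":"object","properties":{"plan":{"type":"array","items":{"type":"array"}}},"required":["plan"]}

```bash
ls; mkdir -p pics
cat > h.py <<'E'
import numpy as np, cv2
from cell import readout, eyes, env
from scipy.spatial.transform import Rotation as R
def shot(n): return eyes.read_camera(n)
def save(p,fn,crop=None,s=1):
    im=p["img"][:,:,::-1]
    if crop: c0,r0,c1,r1=crop; im=im[r0:r1,c0:c1]
    cv2.imwrite("pics/"+fn,cv2.resize(im,None,fx=s,fy=s,interpolation=cv2.INTER_CUBIC))
def w(p,uv,z):
    uv=np.array(uv,float).reshape(-1,1,2)
    n=cv2.undistortPoints(uv,np.array(p["K"]),np.array(p["dist"],float))[:,0]
    E=np.array(p["extrinsics"]); d=np.c_[n[:,0],-n[:,1],-np.ones(len(n))]@E[:3,:3].T; o=E[:3,3]
    return o+d*((z-o[2])/d[:,2])[:,None]
def px(p,X):
    E=np.linalg.inv(np.array(p["extrinsics"])); X=np.array(X,float).reshape(-1,3)
    c=X@E[:3,:3].T+E[:3,3]; c=c*[1,-1,-1]
    return cv2.projectPoints(c.reshape(-1,1,3),np.zeros(3),np.zeros(3),np.array(p["K"]),np.array(p["dist"],float))[0][:,0]
def rect(p,m,z):
    cs=max(cv2.findContours(m.astype(np.uint8),0,2)[0],key=cv2.contourArea)[:,0]
    g=w(p,cs,z)[:,:2].astype(np.float32)
    return cv2.minAreaRect(g)
E
python3 - <<'E'
from h import *
s=readout.state(); print(s)
for n in("scene","top"):
    p=shot(n); save(p,n+"0.png",s=1.5); print(n,np.array(p["extrinsics"])[:3,3].round(),p["K"][0][0])
    for k in ["bed","guide_support","plain_support","deflectometer","long_bar","yoke","short_bar","handset","hex_key","calliper"]:
        print(k,[(round(d["score"],2),np.round(d["uv"]).tolist()) for d in eyes.cut_out(p,k)][:4])
E
```

```text
pics
{'t': 0.0, 'joints': array([-1.41658723e+00,  4.91560970e-01,  1.55944007e+00, -2.29884208e-05,
        1.09173238e+00, -1.05586789e-01]), 'qvel': array([ 0.00030899,  0.00026734,  0.0009991 , -0.00127478, -0.00053024,
        0.00063913]), 'tau': array([ 3.65299479e-05, -6.12649870e+01, -2.58188260e+01,  6.92402967e-02,
        4.81677102e-02, -1.14206009e-04]), 'eef_pos': array([ 160.53819481, -603.77287304,  214.06411301]), 'tcp_rot': array([-3.14045609e+00, -9.99510495e-05,  2.59806437e-01]), 'ft_force': array([ 0.09218821, -0.2104809 , -0.1853097 ]), 'moment': array([ 0.01921443, -0.02255305, -0.0049855 ]), 'grip_force': 0.0, 'opening': 0.9987230121798868}
scene [ 926.  545. 1011.] 492.53147926371565
bed [(0.69, [239.0, 234.0]), (0.5, [177.0, 267.0])]
guide_support [(0.63, [225.0, 103.0])]
plain_support [(0.96, [343.0, 335.0]), (0.96, [415.0, 254.0]), (0.94, [305.0, 364.0]), (0.89, [301.0, 308.0])]
deflectometer [(0.72, [401.0, 302.0])]
long_bar [(0.89, [230.0, 142.0]), (0.17, [182.0, 122.0])]
yoke [(0.75, [404.0, 303.0]), (0.62, [182.0, 122.0])]
short_bar [(0.71, [348.0, 278.0])]
handset [(0.93, [319.0, 194.0])]
hex_key [(0.44, [290.0, 170.0])]
calliper [(0.82, [179.0, 268.0])]
top [496.   7. 966.] 387.604745105414
bed [(0.85, [253.0, 158.0]), (0.25, [411.0, 235.0])]
guide_support [(0.59, [413.0, 237.0])]
plain_support [(0.97, [194.0, 257.0]), (0.83, [163.0, 170.0]), (0.77, [139.0, 289.0]), (0.73, [116.0, 141.0])]
deflectometer [(0.56, [109.0, 248.0])]
long_bar [(0.88, [363.0, 214.0]), (0.67, [257.0, 161.0])]
yoke [(0.64, [414.0, 178.0]), (0.43, [255.0, 159.0])]
short_bar [(0.96, [163.0, 219.0]), (0.31, [412.0, 234.0])]
handset [(0.61, [251.0, 255.0]), (0.53, [300.0, 250.0])]
hex_key [(0.47, [301.0, 246.0]), (0.24, [121.0, 182.0])]
calliper [(0.58, [254.0, 98.0])]
```

View pics/top0.png

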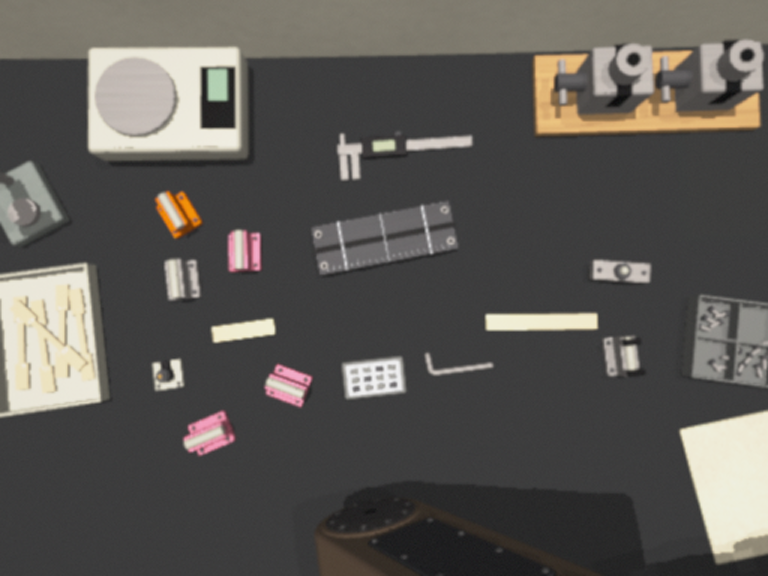

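View pics/scene0.png

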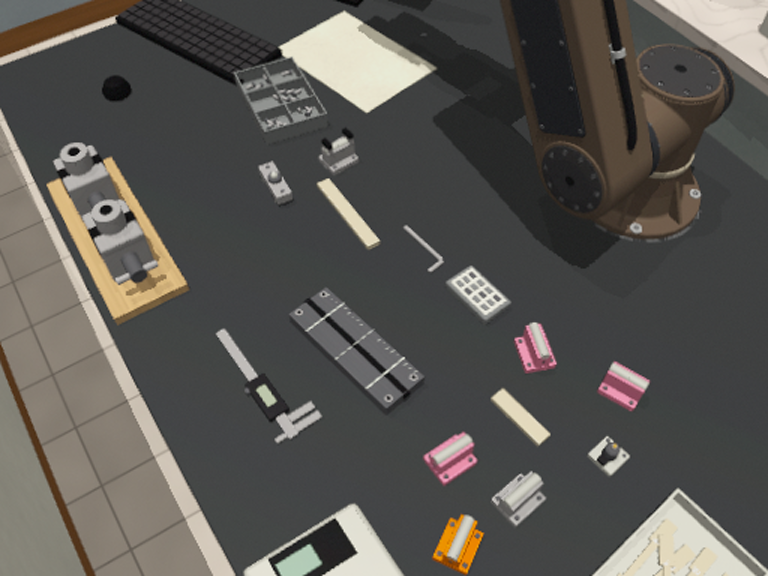

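The top view shows +x up and +y to the left. Candidates, in pixels of the 1.5x top picture:

| Thing | Pixel | Decision |
|---|---|---|
| Plain support, grey | (182,280) | chosen |
| Plain support look-alikes, orange and pink | orange (177,213), pink (243,250), (288,385), (209,433) | rejected by colour |
| Guide support with black ears | (623,356) | chosen |
| Deflectometer | (168,375) | chosen |
| Long bar | (541,321) | chosen over the short bar at (243,330) |
| Yoke | (621,271) | chosen |
| Bed | (385,238) | chosen |

Next I'll make an orthorectified close crop of the chosen ones.

```bash
cat >> h.py <<'E'
def ortho(p,cx,cy,z,hx,hy,s=2):
    "image up=+x, left=+y, centre (cx,cy), s px/mm"
    H,W=int(2*hx*s),int(2*hy*s)
    r,c=np.mgrid[0:H,0:W]
    X=cx+hx-(r+.5)/s; Y=cy+hy-(c+.5)/s
    uv=px(p,np.stack([X,Y,np.full(X.shape,z)],-1)).astype(np.float32).reshape(H,W,2)
    return cv2.remap(p["img"][:,:,::-1].copy(),uv[...,0],uv[...,1],cv2.INTER_CUBIC)
def lab(im,t): cv2.putText(im,t,(3,12),0,.4,(0,255,255),1); return im
E
python3 - <<'E'
from h import *
p=shot("top")
pts={"bed":(257,158.5,25),"guide":(418,237,50),"plain":(121,186,50),"defl":(112,250,20),"bar":(361,214,10),"yoke":(414,181,28)}
c={k:w(p,(u,v),z)[0] for k,(u,v,z) in pts.items()}
for k in c: print(k,c[k].round(1))
img=np.zeros((600,800,3),np.uint8)
def put(k,r,col,hx,hy,s=2):
    o=lab(ortho(p,round(c[k][0]),round(c[k][1]),pts[k][2],hx,hy,s),f"{k} {c[k][0]:.0f} {c[k][1]:.0f}"); img[r:r+o.shape[0],col:col+o.shape[1]]=o
put("bed",0,0,75,140)
put("guide",0,560,60,60);put("plain",300,0,50,50);put("defl",300,200,50,50);put("yoke",300,400,50,50);put("bar",250,600,50,100,1)
cv2.imwrite("pics/orth0.png",img)
E
```

```text
bed [632.5  13.5  25. ]
guide [ 437.2 -358.1   50. ]
plain [569.1 334.7  50. ]
defl [417.9 365.3  20. ]
bar [ 492.6 -238.9   10. ]
yoke [ 569.8 -364.1   28. ]
```

View pics/orth0.png

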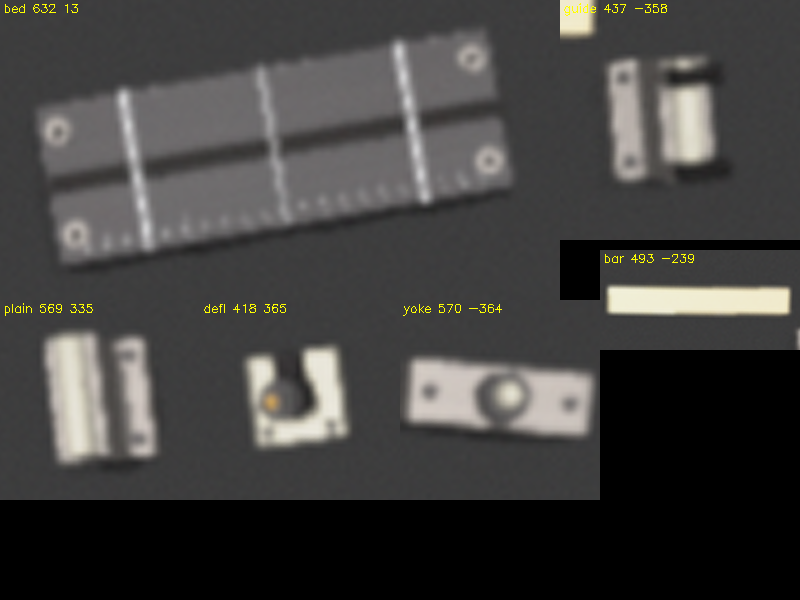

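The close crop confirms the choices: guide support with black ears, grey plain support, deflectometer, yoke and long bar. The bed centre is about (634.5, 16.5) with yaw about 0.167, and the line spacing measures 140 mm as it should. The guide support is at about (436, -362) with yaw about 0.06.

```bash
cat >> h.py <<'E'
def go(x,y,z,yaw,dz=0.6):
    "print turn (deg) and shift (m) in tool axes from the present pose"
    s=readout.state(); a=s["tcp_rot"][2]; d=np.array([x,y,z])-s["eef_pos"]-[0,0,dz]
    dy=(yaw-a+np.pi/2)%np.pi-np.pi/2
    c,q=np.cos(a),np.sin(a)
    t=np.array([c*d[0]+q*d[1], q*d[0]-c*d[1], -d[2]])/1000
    print("turn",round(-np.degrees(dy),2),"shift",t.round(4).tolist(),"rows",round(max(np.linalg.norm(t)/.0625,abs(np.degrees(dy))/10.7),1),"| pose",s["eef_pos"].round(1),round(a,4),"op",round(s["opening"],3),"t",round(s["t"],2),"q",s["joints"].round(2))
E
python3 - <<'E'
from h import *
p=shot("wrist"); s=readout.state()
T=R.from_euler("xyz",s["tcp_rot"]).as_matrix(); E=np.array(p["extrinsics"])
print((T.T@(E[:3,3]-s["eef_pos"])).round(1),(T.T@E[:3,:3]).round(3).tolist(),p["K"][0][0])
go(436,-362,214,0.06)
E
```

```text
[  82.1   -0.7 -170. ] [[0.0, 0.956, 0.294], [1.0, -0.0, -0.001], [-0.001, 0.294, -0.956]] 284.3351096430735
turn 11.45 shift [0.3284, -0.1632, 0.0013] rows 5.9 | pose [ 160.6 -604.   214.7] 0.2598 op 0.998 t 1.2 q [-1.42  0.49  1.56 -0.    1.09 -0.11]
```

Request:
move_arm --plan '[[[0, 0, 5], [0.06, -0.03, 0], 1], [[0, 0, 11.45], [0.12, -0.06, 0], 1], [[0, 0, 11.45], [0.17, -0.085, 0], 1], [[0, 0, 11.45], [0.225, -0.112, 0], 1], [[0, 0, 11.45], [0.28, -0.139, 0.02], 1]]'

```text
t: 1.82
eef_pos: [394.9, -398.8, 196.7]
tcp_rot: [3.139, -0.002, 0.06]
ft_force: [1.1, -1.4, 0.3]
opening: 0.999
grip_force: 0.0
```

```bash
python3 -c "
from h import *
go(436,-362,130,0.06)"
```

```text
turn -0.0 shift [0.0432, -0.0343, 0.0673] rows 1.4 | pose [ 394.9 -398.8  196.7] 0.0599 op 0.999 t 1.82 q [-0.91  0.42  1.74  0.    0.98  0.6 ]
```

Request:
move_arm --plan '[[[0, 0, 0], [0.022, -0.017, 0.032], 1], [[0, 0, 0], [0.0425, -0.0335, 0.065], 1], [[0, 0, 0], [0.0425, -0.0335, 0.065], 1], [[0, 0, 0], [0.0425, -0.0335, 0.065], 1]]'

```text
t: 2.33
eef_pos: [433.5, -364.5, 131.5]
tcp_rot: [3.141, -0.001, 0.06]
ft_force: [0.7, -0.4, 0.2]
opening: 1.0
grip_force: 0.0
```

Run:
```python
from h import *
p=shot("wrist")
go(436,-362,130,0.06)
a=lab(ortho(p,436,-362,50,50,50,3),"z50"); b=lab(ortho(p,436,-362,0,60,60,2.5),"z0")
cv2.imwrite("pics/g1.png",np.hstack([a,b]))
```

```text
turn -0.04 shift [0.0027, -0.0027, 0.0024] rows 0.1 | pose [ 433.4 -364.8  131.8] 0.0593 op 1.0 t 2.38 q [-0.82  0.51  1.79 -0.    0.84  0.7 ]
```

View pics/g1.png

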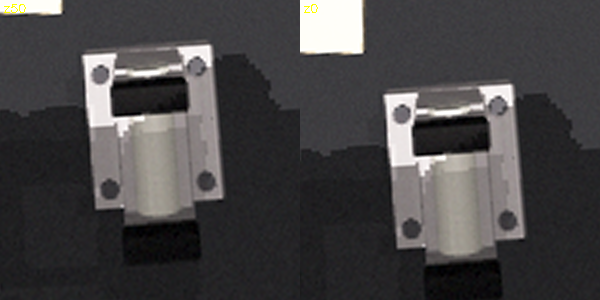

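Request:
move_arm --plan '[[[0, 0, -0.9], [-0.003, 0.0018, 0.04], 1], [[0, 0, -0.9], [-0.003, 0.0018, 0.08], 1], [[0, 0, -0.9], [-0.003, 0.0018, 0.1], 1], [[0, 0, -0.9], [-0.003, 0.0018, 0.1], 1], [[0, 0, -0.9], [-0.003, 0.0018, 0.1], 1]]'

```text
t: 3.0
eef_pos: [430.9, -366.8, 32.1]
tcp_rot: [3.14, -0.001, 0.075]
ft_force: [-0.0, 0.4, -0.1]
opening: 1.0
grip_force: 0.0
```

Run:
```python
from h import *
for i in range(4):
    p=shot("wrist")
    go(433,-363.8,16,0.076,0)
save(p,"g2.png")
```

```text
turn -0.05 shift [0.0022, -0.0027, 0.0161] rows 0.3 | pose [ 431.  -366.7   32.1] 0.0751 op 1.001 t 3.05 q [-0.82  0.65  1.87 -0.    0.62  0.67]
turn -0.04 shift [0.0022, -0.0026, 0.0161] rows 0.3 | pose [ 431.  -366.5   32.1] 0.0753 op 0.999 t 3.1 q [-0.82  0.65  1.87 -0.    0.62  0.67]
turn -0.03 shift [0.0022, -0.0024, 0.0159] rows 0.3 | pose [ 431.  -366.4   31.9] 0.0755 op 0.999 t 3.15 q [-0.82  0.65  1.87 -0.    0.62  0.67]
turn -0.02 shift [0.0022, -0.0022, 0.0157] rows 0.3 | pose [ 431.  -366.2   31.7] 0.0756 op 1.0 t 3.2 q [-0.82  0.65  1.87 -0.    0.62  0.67]
```

View pics/g2.png

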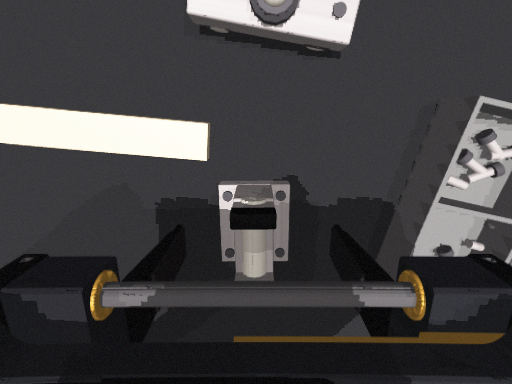

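Request:
move_arm --plan '[[[0, 0, 0], [0, 0, 0.0135], 1], [[0, 0, 0], [0, 0, 0.0135], 1], [[0, 0, 0], [0, 0, 0.0135], -1], [[0, 0, 0], [0, 0, 0.0135], -1], [[0, 0, 0], [0, 0, 0.0135], -1]]'

```text
t: 3.82
eef_pos: [430.7, -365.8, 17.2]
tcp_rot: [3.141, -0.0, 0.076]
ft_force: [-0.8, 0.1, 0.2]
opening: 0.745
grip_force: 0.0
```

Request:
move_arm --plan '[[[0, 0, 0], [0, 0, 0], -1], [[0, 0, 0], [0, 0, 0], -1], [[0, 0, 0], [0, 0, 0], -1]]'

```text
t: 4.2
eef_pos: [430.7, -365.8, 17.2]
tcp_rot: [3.141, -0.0, 0.076]
ft_force: [-0.3, -0.3, 0.4]
opening: 0.426
grip_force: 0.0
```

```bash
cat >> h.py <<'E'
import json
def setc(*a): json.dump(list(a),open("cmd.json","w"))
def upd(t,x,y,z,*rest):
    "apply last row of a call to the stored command"
    X,Y,Z,a=json.load(open("cmd.json")); c,q=np.cos(a),np.sin(a); x,y,z=np.array([x,y,z])*1000
    setc(X+c*x+q*y,Y+q*x-c*y,Z-z,a-np.radians(t))
def plan(x,y,z,yaw):
    X,Y,Z,a=json.load(open("cmd.json")); dx,dy=x-X,y-Y; c,q=np.cos(a),np.sin(a)
    t=np.array([c*dx+q*dy,q*dx-c*dy,Z-z])/1000; dd=-np.degrees((yaw-a+np.pi/2)%np.pi-np.pi/2)
    s=readout.state()
    print("turn",round(dd,2),"shift",t.round(4).tolist(),"rows",round(max(np.linalg.norm(t)/.0625,abs(dd)/10.7),1),"| cmd",np.round([X,Y,Z],1),round(a,4),"meas",s["eef_pos"].round(1),round(s["tcp_rot"][2],4),"op",round(s["opening"],3),"F",s["ft_force"].round(1),"t",round(s["t"],2),"q6",s["joints"][5].round(2))
E
python3 - <<'E'
from h import *
s=readout.state()
setc(433,-363.8,16.2,0.0757)
plan(0,0,0,0); print(s["grip_force"])
b=np.array([634.6,16.5]);a=.167
for v in(70,-70,0): print(b+v*np.array([-np.sin(a),np.cos(a)]))
plan(433,-363.8,140,0.0757)
E
```

```text
turn 4.34 shift [-0.4042, -0.3955, 0.0162] rows 9.1 | cmd [ 433.  -363.8   16.2] 0.0757 meas [ 430.7 -365.8   17.2] 0.0757 op 0.426 F [-0.3 -0.3  0.4] t 4.2 q6 0.67
0.0
[622.96426135  85.52615146]
[646.23573865 -52.52615146]
[634.6  16.5]
turn -0.0 shift [0.0, 0.0, -0.1238] rows 2.0 | cmd [ 433.  -363.8   16.2] 0.0757 meas [ 430.7 -365.8   17.2] 0.0757 op 0.426 F [-0.3 -0.3  0.4] t 4.2 q6 0.67
```

Request:
move_arm --plan '[[[0, 0, 0], [0, 0, 0], -1], [[0, 0, 0], [0, 0, 0], -1], [[0, 0, 0], [0, 0, 0], -1], [[0, 0, 0], [0, 0, 0], -1]]'

```text
t: 4.7
eef_pos: [430.5, -365.3, 17.1]
tcp_rot: [-3.141, 0.001, 0.076]
ft_force: [-0.5, 5.9, 2.6]
opening: 0.256
grip_force: 30.0
```

Request:
move_arm --plan '[[[0, 0, 0], [0, 0, -0.055], -1], [[0, 0, 0], [0, 0, -0.11], -1], [[0, 0, -5.2], [0.022, -0.055, -0.12], -1], [[0, 0, -5.2], [0.043, -0.11, -0.12], -1], [[0, 0, -5.2], [0.065, -0.165, -0.12], -1]]'

```text
t: 5.32
eef_pos: [483.1, -195.0, 136.9]
tcp_rot: [3.141, 0.0, 0.166]
ft_force: [1.2, -0.4, -6.7]
opening: 0.247
grip_force: 30.0
```

Request:
move_arm --plan '[[[0, 0, 0], [0.016, -0.054, 0], -1], [[0, 0, 0], [0.032, -0.108, 0], -1], [[0, 0, 0], [0.048, -0.162, 0], -1], [[0, 0, 0], [0.064, -0.213, 0], -1], [[0, 0, 0], [0.064, -0.213, 0], -1]]'

```text
t: 5.95
eef_pos: [510.8, 27.2, 136.6]
tcp_rot: [-3.141, 0.0, 0.171]
ft_force: [0.2, -0.9, -6.1]
opening: 0.25
grip_force: 30.0
```

Request:
move_arm --plan '[[[0, 0, 0], [0, 0, 0], -1], [[0, 0, 0], [0, 0, 0], -1], [[0, 0, 0], [0, 0, 0], -1]]'

```text
t: 6.32
eef_pos: [510.9, 23.4, 137.0]
tcp_rot: [3.141, 0.0, 0.165]
ft_force: [-0.5, -0.2, -6.7]
opening: 0.248
grip_force: 30.0
```

Run:
```python
from h import *
p=shot("wrist"); go(550,16,140,.167,0)
o=ortho(p,634,16,25,75,135,2.9); cv2.imwrite("pics/bed1.png",o)
s=readout.state(); print(s["grip_force"],s["tcp_rot"])
save(p,"bedraw.png")
```

```text
turn -0.12 shift [0.0374, 0.0138, -0.0029] rows 0.6 | pose [510.9  23.5 137.1] 0.165 op 0.247 t 6.38 q [-0.08  0.43  1.92 -0.    0.79  1.32]
29.989652037620544 [3.14147012e+00 6.05581221e-05 1.64965577e-01]
```

View pics/bed1.png

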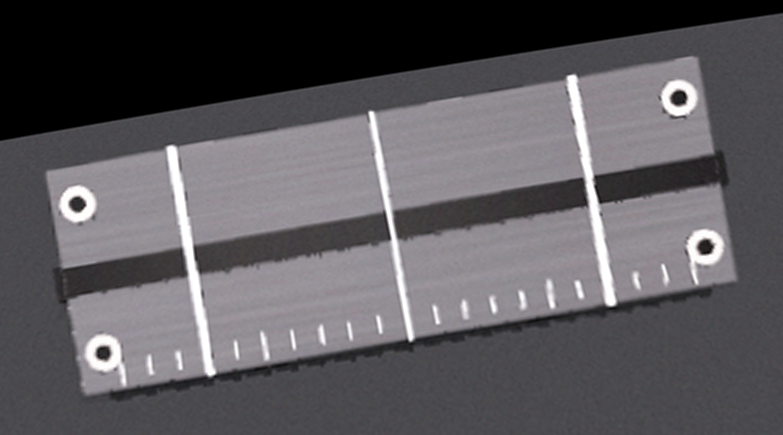

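Request:
move_arm --plan '[[[0, 0, -0.4], [0.05, -0.02, 0.01], -1], [[0, 0, -0.4], [0.1, -0.038, 0.02], -1], [[0, 0, -0.4], [0.1145, -0.043, 0.045], -1], [[0, 0, -0.4], [0.1145, -0.043, 0.08], -1], [[0, 0, -0.4], [0.1145, -0.043, 0.09], -1]]'

```text
t: 7.0
eef_pos: [615.6, 85.2, 45.0]
tcp_rot: [-3.141, 0.004, 0.173]
ft_force: [0.0, -0.3, -5.5]
opening: 0.253
grip_force: 30.0
```

Request:
move_arm --plan '[[[0, 0, 0], [0, 0, 0], -1], [[0, 0, 0], [0, 0, 0], -1], [[0, 0, 0], [0, 0, 0], -1]]'

```text
t: 7.38
eef_pos: [617.2, 85.6, 48.4]
tcp_rot: [3.141, -0.002, 0.173]
ft_force: [-0.8, -0.3, -6.1]
opening: 0.25
grip_force: 30.0
```

```bash
cat >> h.py <<'E'
def bedortho(p,z,B,vy,hx,hy,s,marks=()):
    "ortho in bed frame about (0,vy): image up=bed x, left=bed y"
    H,W=int(2*hx*s),int(2*hy*s); r,c=np.mgrid[0:H,0:W]
    U=hx-(r+.5)/s; V=vy+hy-(c+.5)/s; cs,sn=np.cos(B[2]),np.sin(B[2])
    X=B[0]+cs*U-sn*V; Y=B[1]+sn*U+cs*V
    uv=px(p,np.stack([X,Y,np.full(X.shape,z)],-1)).astype(np.float32).reshape(H,W,2)
    o=cv2.remap(p["img"][:,:,::-1].copy(),uv[...,0],uv[...,1],cv2.INTER_CUBIC)
    for v in marks:
        c=int((hy+vy-v)*s); o[:,c]=(0,255,0)
    o[H//2]=(0,255,0)
    return o
E
python3 - <<'E'
from h import *
p=shot("wrist"); go(616.6,84.7,48,.172,0)
B=(631.1,16.1,.172)
a=bedortho(p,25,B,70,60,65,3,(70,)); b=bedortho(p,41,B,70,60,65,3,(70,))
cv2.imwrite("pics/gp.png",np.hstack([a,b]))
E
```

```text
turn 0.08 shift [-0.0006, 0.0008, 0.0001] rows 0.0 | pose [617.1  85.6  48.1] 0.1733 op 0.253 t 7.42 q [ 0.03  0.69  1.71 -0.    0.75  1.43]
```

View pics/gp.png

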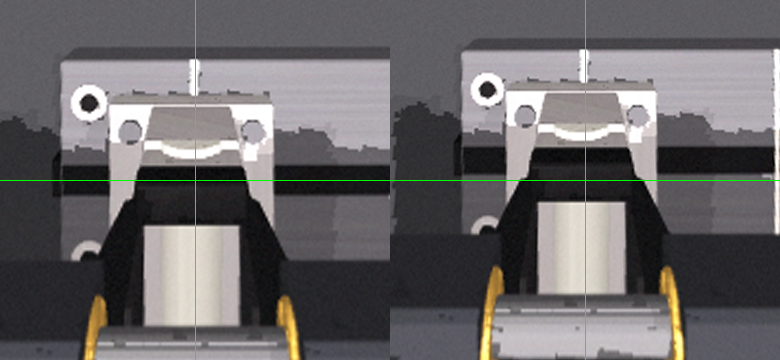

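The left engraved line falls under the green axis at (194,80). The foot spans columns 507–657 against centre 585, about 1 mm too far left, and its far edge is at +30 as wanted. I'll nudge it right and lower it.

Request:
move_arm --plan '[[[0, 0, 0], [0, 0.0009, 0.003], -1], [[0, 0, 0], [0, 0.0009, 0.0055], -1], [[0, 0, 0], [0, 0.0009, 0.006], -1], [[0, 0, 0], [0, 0.0009, 0.006], -1]]'

```text
t: 7.92
eef_pos: [616.9, 84.7, 42.1]
tcp_rot: [3.141, -0.0, 0.174]
ft_force: [-3.9, -1.1, 5.9]
opening: 0.251
grip_force: 30.0
```

Request:
move_arm --plan '[[[0, 0, 0], [0, 0, 0], 1], [[0, 0, 0], [0, 0, 0], 1], [[0, 0, 0], [0, 0, 0], 1], [[0, 0, 0], [0, 0, 0], 1], [[0, 0, 0], [0, 0, 0], 1]]'

```text
t: 8.55
eef_pos: [616.8, 84.8, 41.0]
tcp_rot: [3.142, 0.0, 0.173]
ft_force: [-0.6, -0.2, -0.3]
opening: 0.716
grip_force: 0.0
```

```bash
python3 -c "
from h import *
go(569,335,160,0.07,0);print(readout.state()['ft_force'])"
```

```text
turn 5.93 shift [-0.0039, -0.2547, -0.119] rows 4.5 | pose [616.8  84.8  41. ] 0.1734 op 0.716 t 8.55 q [ 0.03  0.7   1.71 -0.    0.73  1.43]
[-0.60329354 -0.20254834 -0.25520086]
```

Request:
move_arm --plan '[[[0, 0, 0], [0, 0, -0.05], 1], [[0, 0, 0], [0, 0, -0.095], 1], [[0, 0, 4.3], [0, -0.055, -0.095], 1], [[0, 0, 4.3], [0, -0.11, -0.095], 1], [[0, 0, 4.3], [0, -0.165, -0.095], 1]]'

```text
t: 9.18
eef_pos: [588.0, 248.8, 136.3]
tcp_rot: [3.142, -0.0, 0.098]
ft_force: [0.5, -0.5, 0.7]
opening: 0.999
grip_force: 0.0
```

Request:
move_arm --plan '[[[0, 0, 0], [0.003, -0.05, 0], 1], [[0, 0, 0], [0.006, -0.1, 0], 1], [[0, 0, 0], [0.006, -0.1, 0], 1], [[0, 0, 0], [0.006, -0.1, 0], 1], [[0, 0, 0], [0.006, -0.1, 0], 1]]'

```text
t: 9.8
eef_pos: [584.7, 346.3, 136.1]
tcp_rot: [3.141, 0.0, 0.097]
ft_force: [1.0, -0.1, 0.3]
opening: 1.003
grip_force: 0.0
```

Run:
```python
from h import *
p=shot("wrist"); go(569,347,136,.098,0)
b=bedortho(p,12,(569,347,.098),0,65,60,3,(0,))
B=(631.1,16.1,.172); t=shot("top"); a=bedortho(t,25,B,70,65,65,3,(70,))
cv2.imwrite("pics/pp.png",np.hstack([b,a]))
```

```text
turn -0.06 shift [-0.0157, -0.0022, 0.0002] rows 0.3 | pose [584.8 346.3 136.2] 0.0969 op 1.002 t 9.85 q [ 0.44  0.65  1.49 -0.    1.    1.91]
```

View pics/pp.png

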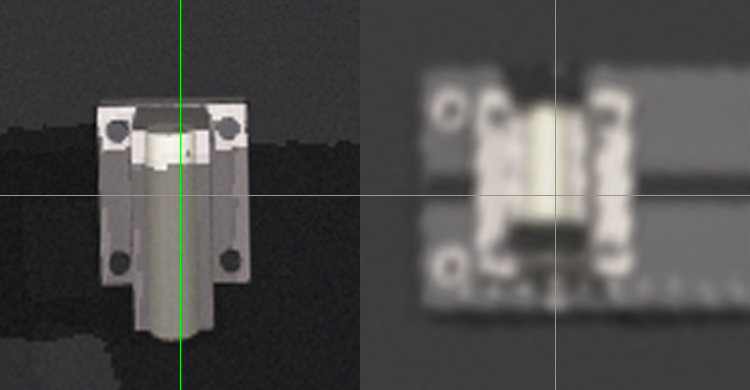

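The wrist view of the grey support shows its foot at columns 98–250 and rows 104–284. That puts the centre at (569.1, 348.8), yaw 0.114. The top view shows the guide support standing on the left line.

Request:
move_arm --plan '[[[0, 0, -1], [-0.0154, -0.004, 0.03], 1], [[0, 0, -1], [-0.0154, -0.004, 0.07], 1], [[0, 0, -1], [-0.0154, -0.004, 0.105], 1], [[0, 0, -1], [-0.0154, -0.004, 0.119], 1], [[0, 0, -1], [-0.0154, -0.004, 0.119], 1]]'

```text
t: 10.52
eef_pos: [568.9, 349.5, 16.8]
tcp_rot: [3.141, 0.001, 0.115]
ft_force: [0.6, 0.5, 0.2]
opening: 0.999
grip_force: 0.0
```

Request:
move_arm --plan '[[[0, 0, 0], [0, 0, 0], 1], [[0, 0, 0], [0, 0, 0], -1], [[0, 0, 0], [0, 0, 0], -1], [[0, 0, 0], [0, 0, 0], -1], [[0, 0, 0], [0, 0, 0], -1]]'

```text
t: 11.15
eef_pos: [568.8, 349.9, 17.2]
tcp_rot: [3.142, -0.0, 0.116]
ft_force: [-0.6, 0.3, 0.9]
opening: 0.637
grip_force: 0.0
```

Request:
move_arm --plan '[[[0, 0, 0], [0, 0, 0], -1], [[0, 0, 0], [0, 0, 0], -1], [[0, 0, 0], [0, 0, 0], -1], [[0, 0, 0], [0, 0, 0], -1], [[0, 0, 0], [0, 0, 0], -1]]'

```text
t: 11.78
eef_pos: [568.8, 349.7, 17.1]
tcp_rot: [3.141, 0.0, 0.116]
ft_force: [0.1, -1.7, 0.7]
opening: 0.252
grip_force: 30.0
```

Request:
move_arm --plan '[[[0, 0, 0], [0, 0, 0], -1], [[0, 0, 0], [0, 0, 0], -1], [[0, 0, 0], [0, 0, 0], -1]]'

```text
t: 12.15
eef_pos: [568.8, 349.7, 17.0]
tcp_rot: [3.141, 0.0, 0.116]
ft_force: [-0.1, -2.4, -0.2]
opening: 0.252
grip_force: 30.0
```

```bash
python3 -c "
from h import *
go(643.1,-52.9,150,0.172,0)"
```

```text
turn -3.22 shift [0.0273, 0.4085, -0.133] rows 6.9 | pose [568.8 349.7  17. ] 0.1158 op 0.252 t 12.15 q [ 0.45  0.78  1.6  -0.    0.76  1.91]
```

Request:
move_arm --plan '[[[0, 0, 0], [0, 0, -0.05], -1], [[0, 0, 0], [0, 0, -0.1], -1], [[0, 0, -3.2], [0.003, 0.045, -0.133], -1], [[0, 0, -3.2], [0.007, 0.1, -0.133], -1], [[0, 0, -3.2], [0.011, 0.155, -0.133], -1]]'

```text
t: 12.78
eef_pos: [597.3, 196.0, 149.9]
tcp_rot: [-3.141, 0.0, 0.172]
ft_force: [0.6, -0.2, -5.7]
opening: 0.25
grip_force: 30.0
```

Request:
move_arm --plan '[[[0, 0, 0], [0, 0.055, 0], -1], [[0, 0, 0], [0, 0.11, 0], -1], [[0, 0, 0], [0, 0.165, 0], -1], [[0, 0, 0], [0, 0.22, 0], -1], [[0, 0, 0], [0, 0.25, 0], -1]]'

```text
t: 13.4
eef_pos: [640.2, -51.6, 149.2]
tcp_rot: [-3.141, 0.001, 0.17]
ft_force: [-0.2, 1.0, -6.3]
opening: 0.251
grip_force: 30.0
```

Request:
move_arm --plan '[[[0, 0, 0], [0, 0, 0], -1], [[0, 0, 0], [0, 0, 0], -1], [[0, 0, 0], [0, 0, 0], -1]]'

```text
t: 13.78
eef_pos: [640.1, -48.0, 149.9]
tcp_rot: [-3.141, 0.0, 0.173]
ft_force: [0.4, 0.0, -5.4]
opening: 0.252
grip_force: 30.0
```

```bash
python3 -c "
from h import *
go(643.0,-52.8,48,0.172,0)"
```

```text
turn 0.05 shift [0.002, 0.0053, 0.1019] rows 1.6 | pose [640.1 -48.  149.9] 0.1729 op 0.252 t 13.78 q [-0.18  0.58  1.58  0.    0.98  1.22]
```

Request:
move_arm --plan '[[[0, 0, 0], [0.002, 0.0053, 0.03], -1], [[0, 0, 0], [0.002, 0.0053, 0.065], -1], [[0, 0, 0], [0.002, 0.0053, 0.09], -1], [[0, 0, 0], [0.002, 0.0053, 0.102], -1], [[0, 0, 0], [0.002, 0.0053, 0.102], -1]]'

```text
t: 14.4
eef_pos: [643.1, -53.4, 47.8]
tcp_rot: [-3.141, 0.001, 0.172]
ft_force: [0.8, 0.0, -5.6]
opening: 0.252
grip_force: 30.0
```

Request:
move_arm --plan '[[[0, 0, 0], [0, 0, 0], -1], [[0, 0, 0], [0, 0, 0], -1]]'

```text
t: 14.65
eef_pos: [643.7, -54.0, 49.2]
tcp_rot: [3.141, -0.002, 0.172]
ft_force: [-0.0, -0.6, -5.7]
opening: 0.251
grip_force: 30.0
```

Run:
```python
from h import *
p=shot("wrist"); go(643.0,-52.8,42.1,0.172,0)
B=(631.1,16.1,.172)
a=bedortho(p,25,B,-70,55,50,3,(-70,)); b=bedortho(p,42,B,-70,55,50,3,(-70,)); c=bedortho(p,37,B,70,55,30,3,(70,))
cv2.imwrite("pics/pp2.png",np.hstack([c,a,b]))
```

```text
turn -0.02 shift [-0.0003, -0.0013, 0.0069] rows 0.1 | pose [643.6 -54.   49. ] 0.1717 op 0.252 t 14.7 q [-0.19  0.71  1.65 -0.    0.78  1.21]
```

View pics/pp2.png

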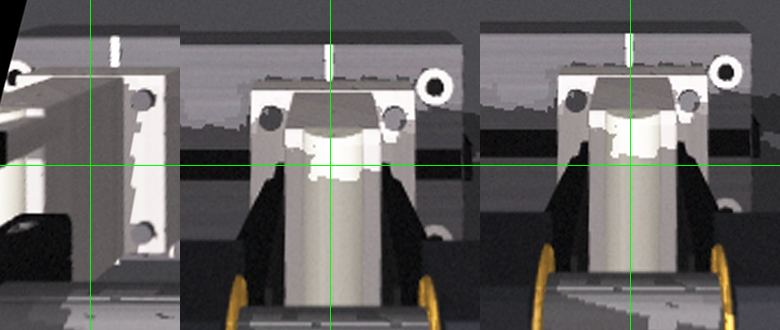

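The right-hand foot spans 557–708 and the line is at 328/330, so it sits about 1.2 mm too far right. The guide foot's right edge is at y = 45 and its far edge at 30, both correct.

Request:
move_arm --plan '[[[0, 0, 0], [0, -0.0012, 0.004], -1], [[0, 0, 0], [0, -0.0012, 0.0068], -1], [[0, 0, 0], [0, -0.0012, 0.0072], -1], [[0, 0, 0], [0, -0.0012, 0.0072], -1]]'

```text
t: 15.2
eef_pos: [643.0, -52.7, 42.0]
tcp_rot: [3.141, -0.0, 0.172]
ft_force: [-4.7, 0.7, 7.7]
opening: 0.25
grip_force: 30.0
```

Request:
move_arm --plan '[[[0, 0, 0], [0, 0, 0], 1], [[0, 0, 0], [0, 0, 0], 1], [[0, 0, 0], [0, 0, 0], 1], [[0, 0, 0], [0, 0, 0], 1], [[0, 0, 0], [0, 0, 0], 1]]'

```text
t: 15.82
eef_pos: [643.0, -52.8, 40.8]
tcp_rot: [3.142, 0.0, 0.172]
ft_force: [0.2, 0.9, 0.1]
opening: 0.721
grip_force: 0.0
```

```bash
python3 -c "
from h import *
go(418,367,130,0.09,0)"
```

```text
turn 4.68 shift [-0.15, -0.4521, -0.0892] rows 7.8 | pose [643.  -52.8  40.8] 0.1716 op 0.721 t 15.82 q [-0.18  0.72  1.65 -0.    0.77  1.22]
```

Request:
move_arm --plan '[[[0, 0, 0], [0, 0, -0.045], 1], [[0, 0, 0], [0, 0, -0.085], 1], [[0, 0, 3], [-0.018, -0.055, -0.09], 1], [[0, 0, 3], [-0.036, -0.11, -0.09], 1], [[0, 0, 3], [-0.054, -0.165, -0.09], 1]]'

```text
t: 16.45
eef_pos: [560.7, 101.8, 131.1]
tcp_rot: [3.142, -0.001, 0.119]
ft_force: [0.9, 1.1, 0.3]
opening: 0.999
grip_force: 0.0
```

Request:
move_arm --plan '[[[0, 0, 0], [-0.018, -0.055, 0], 1], [[0, 0, 0], [-0.036, -0.11, 0], 1], [[0, 0, 0], [-0.054, -0.165, 0], 1], [[0, 0, 0], [-0.072, -0.22, 0], 1], [[0, 0, 0], [-0.072, -0.22, 0], 1]]'

```text
t: 17.08
eef_pos: [462.2, 313.3, 130.9]
tcp_rot: [-3.141, -0.0, 0.124]
ft_force: [-0.6, -0.1, -0.4]
opening: 0.999
grip_force: 0.0
```

```bash
python3 -c "
from h import *
go(420,366,120,0.12,0)"
```

```text
turn 0.22 shift [-0.0353, -0.0575, 0.0109] rows 1.1 | pose [462.2 313.3 130.9] 0.1239 op 0.999 t 17.07 q [0.48 0.5  1.81 0.   0.83 1.92]
```

Request:
move_arm --plan '[[[0, 0, 0], [-0.018, -0.029, 0.005], 1], [[0, 0, 0], [-0.035, -0.0575, 0.01], 1], [[0, 0, 0], [-0.035, -0.0575, 0.01], 1], [[0, 0, 0], [-0.035, -0.0575, 0.01], 1], [[0, 0, 0], [-0.035, -0.0575, 0.01], 1]]'

```text
t: 17.7
eef_pos: [423.2, 362.5, 121.0]
tcp_rot: [3.142, -0.0, 0.118]
ft_force: [0.3, -0.4, -0.6]
opening: 1.0
grip_force: 0.0
```

Run:
```python
from h import *
p=shot("wrist"); go(420,366,120,.12,0)
b=bedortho(p,10,(420,366,.12),0,50,60,4,(0,))
cv2.imwrite("pics/de.png",b)
```

```text
turn -0.11 shift [-0.0026, -0.0038, 0.001] rows 0.1 | pose [423.1 362.6 121. ] 0.118 op 1.0 t 17.75 q [ 0.59  0.51  1.83 -0.    0.81  2.04]
```

View pics/de.png

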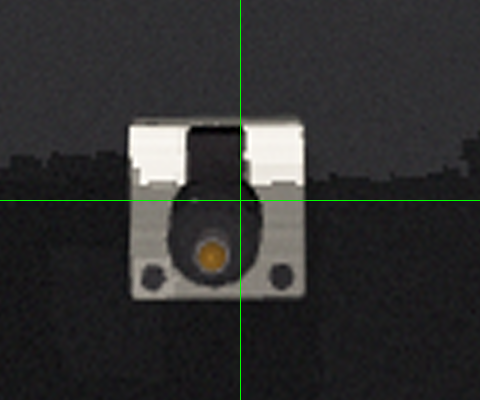

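The deflectometer foot is at columns 130–305 and rows 124–298, with the socket pointing to +x. The centre is (416.6, 371.2), yaw about 0.135.

Request:
move_arm --plan '[[[0, 0, -0.9], [-0.0054, -0.0093, 0.04], 1], [[0, 0, -0.9], [-0.0054, -0.0093, 0.08], 1], [[0, 0, -0.9], [-0.0054, -0.0093, 0.1], 1], [[0, 0, -0.9], [-0.0054, -0.0093, 0.1], 1], [[0, 0, -0.9], [-0.0054, -0.0093, 0.1], 0]]'

```text
t: 18.38
eef_pos: [416.5, 371.9, 21.7]
tcp_rot: [-3.141, -0.001, 0.135]
ft_force: [0.2, 0.2, -0.5]
opening: 0.943
grip_force: 0.0
```

```bash
python3 -c "
from h import *
go(416.6,371.2,12.3,0.135,0)"
```

```text
turn -0.03 shift [0.0, 0.0007, 0.0094] rows 0.2 | pose [416.5 371.9  21.7] 0.1345 op 0.943 t 18.38 q [ 0.61  0.66  1.89 -0.    0.59  2.05]
```

Request:
move_arm --plan '[[[0, 0, 0], [0, 0.0005, 0.006], 0], [[0, 0, 0], [0, 0.0005, 0.009], 0], [[0, 0, 0], [0, 0.0005, 0.009], 0], [[0, 0, 0], [0, 0.0005, 0.009], 0], [[0, 0, 0], [0, 0.0005, 0.009], -1]]'

```text
t: 19.0
eef_pos: [416.0, 371.5, 12.0]
tcp_rot: [3.142, -0.0, 0.135]
ft_force: [0.1, 0.1, 0.3]
opening: 0.45
grip_force: 0.0
```

Request:
move_arm --plan '[[[0, 0, 0], [0, 0, 0], -1], [[0, 0, 0], [0, 0, 0], -1], [[0, 0, 0], [0, 0, 0], -1], [[0, 0, 0], [0, 0, 0], -1], [[0, 0, 0], [0, 0, 0], -1]]'

```text
t: 19.62
eef_pos: [415.9, 371.4, 11.9]
tcp_rot: [3.142, -0.0, 0.135]
ft_force: [0.3, -0.6, 1.5]
opening: 0.224
grip_force: 30.0
```

```bash
python3 -c "
from h import *
go(631.1,16.1,170,0.172,0);print(readout.state()['grip_force'])"
```

```text
turn -2.12 shift [0.1654, 0.381, -0.1581] rows 7.1 | pose [415.9 371.4  11.9] 0.135 op 0.224 t 19.62 q [ 0.61  0.68  1.89 -0.    0.57  2.05]
30.000107322848635
```

Request:
move_arm --plan '[[[0, 0, 0], [0, 0, -0.05], -1], [[0, 0, 0], [0, 0, -0.1], -1], [[0, 0, -2.1], [0.018, 0.04, -0.138], -1], [[0, 0, -2.1], [0.04, 0.0915, -0.138], -1], [[0, 0, -2.1], [0.062, 0.142, -0.138], -1]]'

```text
t: 20.25
eef_pos: [497.1, 237.8, 150.4]
tcp_rot: [-3.142, -0.001, 0.172]
ft_force: [0.3, 0.8, -1.6]
opening: 0.225
grip_force: 30.0
```

Request:
move_arm --plan '[[[0, 0, 0], [0.022, 0.05, 0], -1], [[0, 0, 0], [0.044, 0.1, 0], -1], [[0, 0, 0], [0.066, 0.15, 0], -1], [[0, 0, 0], [0.088, 0.2, 0], -1], [[0, 0, 0], [0.094, 0.235, 0], -1]]'

```text
t: 20.88
eef_pos: [630.3, 21.4, 149.4]
tcp_rot: [3.142, 0.0, 0.17]
ft_force: [-0.5, -0.7, -2.1]
opening: 0.224
grip_force: 30.0
```

Request:
move_arm --plan '[[[0, 0, 0], [0, 0, 0], -1], [[0, 0, 0], [0, 0, 0], -1], [[0, 0, 0], [0, 0, 0], -1]]'

```text
t: 21.25
eef_pos: [628.8, 24.7, 149.9]
tcp_rot: [-3.141, 0.0, 0.173]
ft_force: [-0.2, 0.2, -1.5]
opening: 0.223
grip_force: 30.0
```

```bash
python3 -c "
from h import *
go(630.4,16.0,45,0.172,0);print(readout.state()['grip_force'])"
```

```text
turn 0.05 shift [0.0001, 0.0088, 0.1049] rows 1.7 | pose [628.8  24.7 149.9] 0.1729 op 0.223 t 21.25 q [-0.07  0.56  1.62  0.    0.96  1.33]
29.99968962467392
```

Request:
move_arm --plan '[[[0, 0, 0], [0, 0.0088, 0], -1], [[0, 0, 0], [0, 0.0088, 0.04], -1], [[0, 0, 0], [0, 0.0088, 0.075], -1], [[0, 0, 0], [0, 0.0088, 0.1], -1], [[0, 0, 0], [0, 0.0088, 0.105], -1]]'

```text
t: 21.88
eef_pos: [630.1, 14.9, 43.5]
tcp_rot: [-3.141, 0.002, 0.172]
ft_force: [-0.2, 0.1, -2.3]
opening: 0.22
grip_force: 30.0
```

Request:
move_arm --plan '[[[0, 0, 0], [0, 0, 0], -1], [[0, 0, 0], [0, 0, 0], -1], [[0, 0, 0], [0, 0, 0], -1]]'

```text
t: 22.25
eef_pos: [631.2, 14.9, 45.9]
tcp_rot: [3.141, -0.001, 0.172]
ft_force: [-0.3, 0.1, -1.1]
opening: 0.222
grip_force: 30.0
```

Run:
```python
from h import *
p=shot("wrist"); go(630.4,16.0,37,0.172,0)
B=(631.1,16.1,.172)
a=bedortho(p,25,B,0,50,60,3,(0,)); b=bedortho(p,43,B,0,50,60,3,(0,))
cv2.imwrite("pics/dp.png",np.hstack([a,b]))
```

```text
turn -0.02 shift [-0.0004, -0.0012, 0.0087] rows 0.1 | pose [631.   14.9  45.7] 0.1717 op 0.225 t 22.3 q [-0.08  0.7   1.69 -0.    0.75  1.32]
```

View pics/dp.png

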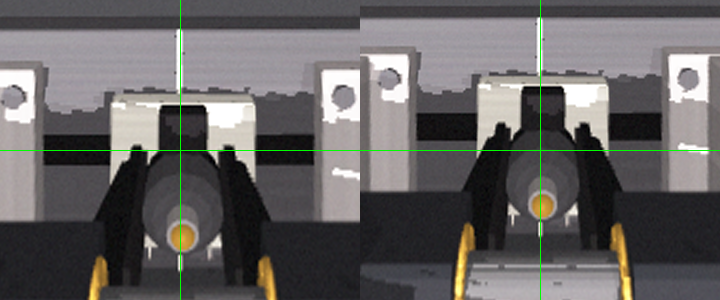

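The deflectometer foot spans 477–608 against centre 540, about 0.9 mm too far right. I'll nudge it left, lower it, and open only to about 50 mm because the webs are close.

Request:
move_arm --plan '[[[0, 0, 0], [-0.0004, -0.0011, 0.005], -1], [[0, 0, 0], [-0.0004, -0.0011, 0.008], -1], [[0, 0, 0], [-0.0004, -0.0011, 0.0088], -1], [[0, 0, 0], [-0.0004, -0.0011, 0.0088], -1]]'

```text
t: 22.8
eef_pos: [630.0, 16.0, 36.9]
tcp_rot: [3.142, 0.0, 0.172]
ft_force: [-3.4, 1.6, 9.5]
opening: 0.223
grip_force: 30.0
```

Request:
move_arm --plan '[[[0, 0, 0], [0, 0, 0], 0], [[0, 0, 0], [0, 0, 0], 0], [[0, 0, 0], [0, 0, 0], 0], [[0, 0, 0], [0, 0, 0], 0], [[0, 0, 0], [0, 0, 0], 0]]'

```text
t: 23.42
eef_pos: [630.2, 15.9, 36.0]
tcp_rot: [3.142, 0.0, 0.172]
ft_force: [0.4, 0.1, 0.7]
opening: 0.498
grip_force: 0.0
```

Request:
move_arm --plan '[[[0, 0, 0], [0, 0, -0.04], 0], [[0, 0, 0], [0, 0, -0.09], 0], [[0, 0, 0], [0, 0, -0.12], 0], [[0, 0, 0], [0, 0, -0.12], 0]]'

```text
t: 23.92
eef_pos: [631.1, 15.9, 158.5]
tcp_rot: [3.14, -0.004, 0.172]
ft_force: [0.5, -0.0, 0.3]
opening: 0.503
grip_force: 0.0
```

Run:
```python
from h import *
p=shot("wrist"); go(492,-238,110,-np.pi/2,0); 
B=(631.1,16.1,.172)
a=bedortho(p,35,B,0,40,130,3,(0,70,-70))
t=shot("top"); b=bedortho(t,10,(492,-239,0),0,40,110,3)
b=cv2.copyMakeBorder(b,0,0,0,780-660,cv2.BORDER_CONSTANT)
cv2.imwrite("pics/chk.png",np.vstack([a,b]))
```

```text
turn -80.16 shift [-0.1797, 0.2265, 0.0467] rows 7.5 | pose [630.3  15.9 156.7] 0.1717 op 0.499 t 23.98 q [-0.08  0.56  1.61 -0.    0.97  1.32]
```

View pics/chk.png

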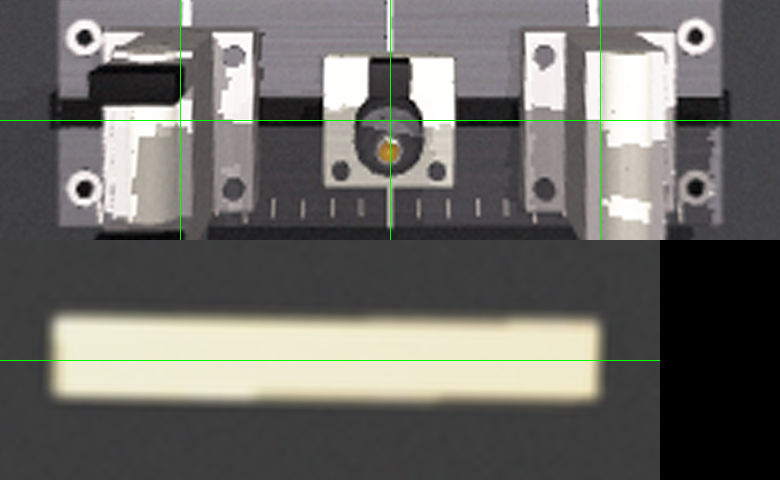

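The rig parts stand right: feet symmetric at ±45 and the deflectometer within 0.5 mm. The long bar is at about (492, -238), yaw about -0.007. To save views I'll measure the bar and the yoke numerically from masks.

Request:
move_arm --plan '[[[0, 0, -10], [-0.036, 0.045, 0], 0], [[0, 0, -20], [-0.072, 0.09, 0], 0], [[0, 0, -30], [-0.108, 0.136, 0], 0], [[0, 0, -40], [-0.144, 0.181, 0.01], 0], [[0, 0, -50], [-0.1806, 0.2263, 0.02], 0]]'

```text
t: 24.65
eef_pos: [490.5, -237.2, 134.9]
tcp_rot: [-3.14, -0.0, 1.043]
ft_force: [0.1, -0.9, -0.4]
opening: 0.501
grip_force: 0.0
```

Request:
move_arm --plan '[[[0, 0, -10], [0, 0, 0.01], 0], [[0, 0, -20], [0, 0, 0.02], 0], [[0, 0, -29.8], [0, 0, 0.03], 0], [[0, 0, -29.8], [0, 0, 0.03], 0], [[0, 0, -29.8], [0, 0, 0.03], 0]]'

```text
t: 25.28
eef_pos: [491.9, -236.0, 106.1]
tcp_rot: [-3.141, -0.0, 1.554]
ft_force: [-0.2, -0.8, 0.5]
opening: 0.5
grip_force: 0.0
```

```bash
cat >> h.py <<'E'
def find(p,name,z):
    for d in eyes.cut_out(p,name)[:3]:
        print(name,round(d["score"],2),np.round(d["uv"]).tolist(),rect(p,d["mask"],z))
E
python3 - <<'E'
from h import *
p=shot("wrist"); go(492,-238,110,1.564,0); save(p,"bar.png")
find(p,"long_bar",10)
m=p["img"].min(2)>0
g=p["img"].astype(int); m=(g.min(2)>170)
n,l,st,c=cv2.connectedComponentsWithStats(m.astype(np.uint8))
for i in range(1,n):
    if st[i,4]>300: print(st[i],rect(p,l==i,10))
E
```

```text
turn -0.53 shift [-0.002, -0.0, -0.0036] rows 0.1 | pose [ 492.  -236.   106.4] 1.5548 op 0.502 t 25.32 q [-0.57  0.52  1.87 -0.    0.76 -0.55]
long_bar 0.81 [255.0, 184.0] ((489.40606689453125, -238.28768920898438), (179.8143310546875, 26.231983184814453), 89.14981079101562)
[ 151    0   33  114 1100] ((416.5339050292969, -112.63050842285156), (8.464411735534668, 87.50292205810547), 6.443761348724365)
[ 410    0   47   38 1332] ((634.470703125, -83.96403503417969), (36.18782424926758, 26.960857391357422), 9.3180570602417)
[472   0  40  25 743] ((679.315185546875, -80.8536605834961), (30.110397338867188, 17.468231201171875), 10.66268253326416)
[ 242  103   29  177 4504] ((489.4638977050781, -238.28167724609375), (179.9499969482422, 25.29651641845703), 89.44342803955078)
[427 291  26  16 348] ((686.3736572265625, -354.5687255859375), (19.102148056030273, 26.18480110168457), 89.78319549560547)
```

Request:
move_arm --plan '[[[0, 0, 0], [-0.0023, -0.0026, 0.04], 0], [[0, 0, 0], [-0.0023, -0.0026, 0.08], 0], [[0, 0, 0], [-0.0023, -0.0026, 0.08], 0], [[0, 0, 0], [-0.0023, -0.0026, 0.08], 0], [[0, 0, 0], [-0.0023, -0.0026, 0.08], 0]]'

```text
t: 26.0
eef_pos: [490.1, -238.7, 28.1]
tcp_rot: [3.139, 0.001, 1.558]
ft_force: [1.0, -0.1, 0.2]
opening: 0.502
grip_force: 0.0
```

```bash
python3 -c "
from h import *
go(489.4,-238.3,2.3,1.561,0)"
```

```text
turn -0.2 shift [0.0004, -0.0007, 0.0258] rows 0.4 | pose [ 490.1 -238.7   28.1] 1.5576 op 0.502 t 26.0 q [-0.57  0.64  1.92 -0.    0.58 -0.56]
```

Request:
move_arm --plan '[[[0, 0, -0.2], [0.0004, -0.0005, 0.02], 0], [[0, 0, -0.2], [0.0004, -0.0005, 0.0225], 0], [[0, 0, -0.2], [0.0004, -0.0005, 0.0225], 0], [[0, 0, -0.2], [0.0004, -0.0005, 0.0225], 0], [[0, 0, -0.2], [0.0004, -0.0005, 0.0225], 0]]'

```text
t: 26.62
eef_pos: [489.1, -238.0, 4.5]
tcp_rot: [3.141, 0.001, 1.561]
ft_force: [-1.2, 0.2, 0.3]
opening: 0.504
grip_force: 0.0
```

```bash
python3 -c "
from h import *
go(489.4,-238.3,2.3,1.561,0)"
```

```text
turn 0.02 shift [-0.0003, 0.0003, 0.0022] rows 0.0 | pose [ 489.1 -238.     4.5] 1.5613 op 0.504 t 26.62 q [-0.57  0.68  1.93 -0.    0.53 -0.56]
```

Request:
move_arm --plan '[[[0, 0, 0], [0, 0, 0.002], 0], [[0, 0, 0], [0, 0, 0.002], 0], [[0, 0, 0], [0, 0, 0.002], -1], [[0, 0, 0], [0, 0, 0.002], -1], [[0, 0, 0], [0, 0, 0.002], -1]]'

```text
t: 27.25
eef_pos: [489.0, -237.9, 2.0]
tcp_rot: [3.141, 0.0, 1.561]
ft_force: [-0.1, -0.4, 0.2]
opening: 0.26
grip_force: 30.0
```

Request:
move_arm --plan '[[[0, 0, 0], [0, 0, 0], -1], [[0, 0, 0], [0, 0, 0], -1], [[0, 0, 0], [0, 0, 0], -1], [[0, 0, 0], [0, 0, 0], -1]]'

```text
t: 27.75
eef_pos: [489.0, -237.9, 2.0]
tcp_rot: [3.142, 0.0, 1.561]
ft_force: [0.7, -0.6, -0.1]
opening: 0.259
grip_force: 30.0
```

```bash
cat >> h.py <<'E'
def bright(p,z,t=170,amin=1500):
    m=(p["img"].min(2)>t); n,l,st,c=cv2.connectedComponentsWithStats(m.astype(np.uint8))
    for i in range(1,n):
        if st[i,4]>amin: r=rect(p,l==i,z); print(st[i].tolist(),np.round(r[0],1),np.round(r[1],1),round(r[2],2))
E
python3 -c "
from h import *
p=shot('wrist');go(631.1,16.1,190,1.743,0);bright(p,10)"
```

```text
turn -10.41 shift [0.2554, 0.1397, -0.188] rows 5.5 | pose [ 488.9 -238.     2. ] 1.5613 op 0.257 t 27.8 q [-0.57  0.68  1.93 -0.    0.52 -0.56]
[102, 0, 40, 113, 1730] [ 419.4 -130.2] [ 8.  52.5] 6.43
[235, 95, 46, 186, 7757] [ 487.9 -205.1] [114.3  24.9] 89.5
```

Request:
move_arm --plan '[[[0, 0, 0], [0, 0, -0.05], -1], [[0, 0, 0], [0, 0, -0.1], -1], [[0, 0, -4], [0.03, 0.016, -0.148], -1], [[0, 0, -8], [0.08, 0.044, -0.148], -1], [[0, 0, -10.4], [0.13, 0.071, -0.148], -1]]'

```text
t: 28.42
eef_pos: [561.8, -107.4, 150.8]
tcp_rot: [3.14, 0.001, 1.744]
ft_force: [0.2, 0.3, -0.2]
opening: 0.261
grip_force: 30.0
```

Request:
move_arm --plan '[[[0, 0, 0], [0.05, 0.015, 0], -1], [[0, 0, 0], [0.1, 0.03, 0], -1], [[0, 0, 0], [0.137, 0.045, 0], -1], [[0, 0, 0], [0.137, 0.045, 0], -1], [[0, 0, 0], [0.137, 0.045, 0], -1]]'

```text
t: 29.05
eef_pos: [581.7, 33.8, 149.8]
tcp_rot: [-3.141, 0.0, 1.743]
ft_force: [-0.4, -1.0, -1.5]
opening: 0.258
grip_force: 30.0
```

```bash
python3 -c "
from h import *
p=shot('wrist');go(631.1,16.1,150,1.743,0);bright(p,150)
B=(631.1,16.1,.172)
cv2.imwrite('pics/hb.png',bedortho(p,25,B,30,75,100,3.9,(0,70,-70)))
cv2.imwrite('pics/hbraw.png',p['img'][:,:,::-1])
"
```

```text
turn -0.04 shift [-0.0254, 0.0456, -0.0002] rows 0.8 | pose [581.8  33.3 149.8] 1.7423 op 0.263 t 29.1 q [-0.06  0.5   1.74 -0.    0.9  -0.23]
[235, 96, 103, 96, 5945] [586.1  97.7] [59.  55.6] 9.9
[62, 107, 58, 91, 3224] [474.9  73. ] [31.6 51.6] 5.33Traceback (most recent call last):
  File "<string>", line 5, in <module>
    cv2.imwrite('pics/hb.png',bedortho(p,25,B,30,75,100,3.9,(0,70,-70)))
                              ~~~~~~~~^^^^^^^^^^^^^^^^^^^^^^^^^^^^^^^^^
  File "h.py", line 56, in bedortho
    c=int((hy+vy-v)*s); o[:,c]=(0,255,0)
                        ~^^^^^
IndexError: index 780 is out of bounds for axis 1 with size 780
```

```bash
python3 -c "
from h import *
p=shot('wrist');go(631.1,16.1,150,1.743,0)
B=(631.1,16.1,.172)
cv2.imwrite('pics/hb.png',bedortho(p,25,B,30,75,100,3.9,(0,70,)))
"
```

```text
turn -0.07 shift [-0.0251, 0.0456, -0.0001] rows 0.8 | pose [581.8  33.1 149.9] 1.7417 op 0.259 t 29.15 q [-0.06  0.5   1.74 -0.    0.9  -0.23]
```

View pics/hb.png

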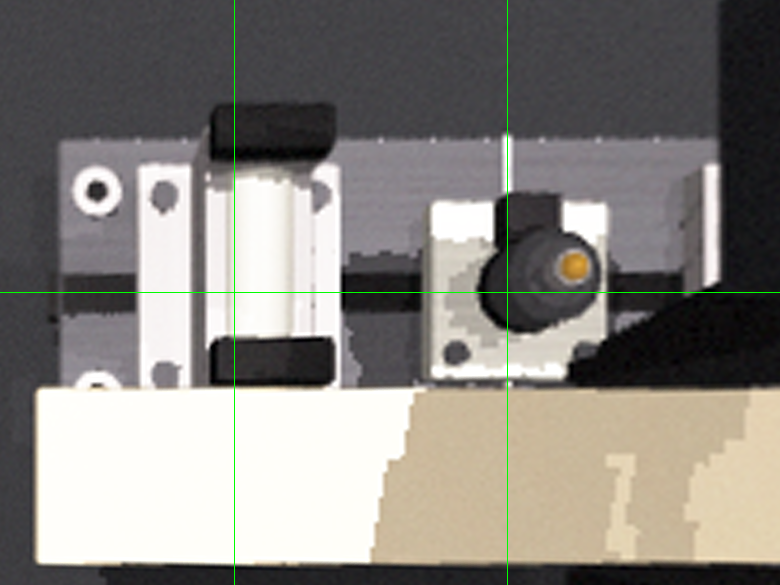

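In this view the bed's far edge is at row 138 (u = 39.6), its left edge at column 60 (v = 114.6), and the fine line is on the green axis. The bed calibration therefore holds to about 0.4 mm, so I'll go over the rig and descend.

Request:
move_arm --plan '[[[0, 0, 0], [-0.0251, 0.0458, 0], -1], [[0, 0, 0], [-0.0251, 0.0458, 0.005], -1], [[0, 0, 0], [-0.0251, 0.0458, 0.03], -1], [[0, 0, 0], [-0.0251, 0.0458, 0.05], -1], [[0, 0, 0], [-0.0251, 0.0458, 0.05], -1]]'

```text
t: 29.78
eef_pos: [630.1, 16.6, 98.6]
tcp_rot: [-3.138, -0.001, 1.742]
ft_force: [0.9, -0.2, -0.8]
opening: 0.256
grip_force: 30.0
```

Request:
move_arm --plan '[[[0, 0, 0], [0, 0, 0], -1], [[0, 0, 0], [0, 0, 0], -1]]'

```text
t: 30.02
eef_pos: [631.7, 17.1, 101.0]
tcp_rot: [3.14, 0.0, 1.743]
ft_force: [-0.3, 0.4, -1.9]
opening: 0.258
grip_force: 30.0
```

```bash
python3 -c "
from h import *
go(631.3,16.1,77.2,1.743,0)
"
```

```text
turn -0.02 shift [-0.0009, -0.0006, 0.0238] rows 0.4 | pose [631.7  17.1 101. ] 1.7426 op 0.258 t 30.02 q [-0.08  0.63  1.65 -0.    0.86 -0.25]
```

Request:
move_arm --plan '[[[0, 0, 0], [-0.0006, -0.0004, 0.012], -1], [[0, 0, 0], [-0.0006, -0.0004, 0.02], -1], [[0, 0, 0], [-0.0006, -0.0004, 0.0215], -1], [[0, 0, 0], [-0.0006, -0.0004, 0.023], -1], [[0, 0, 0], [-0.0006, -0.0004, 0.023], -1]]'

```text
t: 30.65
eef_pos: [631.3, 16.6, 77.1]
tcp_rot: [3.141, 0.0, 1.743]
ft_force: [-0.2, 0.3, -0.0]
opening: 0.259
grip_force: 30.0
```

```bash
python3 -c "
from h import *
go(631.3,16.1,77.2,1.743,0); print(readout.state()['ft_force'],readout.state()['moment'])
"
```

```text
turn -0.01 shift [-0.0005, -0.0001, -0.0001] rows 0.0 | pose [631.3  16.6  77.1] 1.7429 op 0.259 t 30.65 q [-0.08  0.66  1.67 -0.    0.82 -0.25]
[-0.176666    0.32173529 -0.00202015] [-0.02658297 -0.13248372 -0.03743748]
```

Request:
move_arm --plan '[[[0, 0, 0], [0, 0, 0], 0], [[0, 0, 0], [0, 0, 0], 0], [[0, 0, 0], [0, 0, 0], 0], [[0, 0, 0], [0, 0, 0], 0]]'

```text
t: 31.15
eef_pos: [631.2, 16.5, 77.0]
tcp_rot: [3.142, 0.0, 1.743]
ft_force: [0.0, -0.9, 0.5]
opening: 0.498
grip_force: 0.0
```

Request:
move_arm --plan '[[[0, 0, 0], [0, 0, -0.02], 0], [[0, 0, 0], [0, 0, -0.06], 0], [[0, 0, 0], [0, 0, -0.09], 0], [[0, 0, 0], [0, 0, -0.09], 0], [[0, 0, 0], [0, 0, -0.09], 0]]'

```text
t: 31.78
eef_pos: [630.8, 16.6, 166.2]
tcp_rot: [-3.141, -0.0, 1.743]
ft_force: [-0.2, -0.3, 0.5]
opening: 0.501
grip_force: 0.0
```

Run:
```python
from h import *
B=np.array([631.1,16.1,.172])
p=shot("wrist"); bright(p,85,150); find(p,"long_bar",85)
t=shot("top"); bright(t,85,150,400); find(t,"long_bar",85); find(t,"yoke",28)
go(568,-364,130,1.52,0)
save(p,"barplaced.png")
```

```text
[222, 77, 76, 204, 8961] [628.6  28.5] [ 64.2 191.1] 9.62
[21, 79, 65, 94, 3972] [448.7  52.3] [46.6 74.1] 5.3
long_bar 0.75 [256.0, 186.0] ((629.4348754882812, 19.257736206054688), (25.990507125854492, 172.60507202148438), 10.265971183776855)
[487, 27, 21, 33, 403] [ 878.4 -541. ] [44.4 74.6] 87.62
[411, 29, 24, 33, 457] [ 879.7 -373.6] [52.3 75.2] 87.88
[59, 31, 101, 70, 5849] [845.6 349.7] [228.1 161.8] 89.68
[0, 176, 67, 102, 5355] [482.2 522.3] [207.7 143. ] 6.82
[141, 213, 42, 15, 407] [487.9 230.6] [22.3 91.9] 6.96
[454, 274, 58, 102, 4430] [ 250.1 -495.7] [192.8 129. ] 11.25
yoke 0.64 [413.0, 178.0] ((569.9285888671875, -361.4819030761719), (95.8511734008789, 31.41536521911621), 84.69813537597656)
turn 12.76 shift [-0.3642, -0.1271, 0.0361] rows 6.2 | pose [630.9  16.5 166.1] 1.7427 op 0.503 t 32.02 q [-0.08  0.55  1.6  -0.    1.   -0.25]
```

Request:
move_arm --plan '[[[0, 0, 5], [-0.053, -0.0185, 0], 0], [[0, 0, 10], [-0.106, -0.037, 0], 0], [[0, 0, 14.5], [-0.159, -0.0555, 0], 0], [[0, 0, 14.5], [-0.212, -0.074, 0], 0], [[0, 0, 14.5], [-0.265, -0.0925, 0], 0]]'

```text
t: 32.65
eef_pos: [584.9, -262.1, 166.6]
tcp_rot: [-3.141, -0.0, 1.49]
ft_force: [0.6, 0.0, 0.7]
opening: 0.498
grip_force: 0.0
```

```bash
python3 -c "
from h import *
go(567,-363,120,1.49,0)
"
```

```text
turn -0.02 shift [-0.102, -0.0096, 0.0466] rows 1.8 | pose [ 584.9 -262.1  166.6] 1.4897 op 0.498 t 32.65 q [-0.52  0.56  1.57 -0.    1.01 -0.44]
```

Request:
move_arm --plan '[[[0, 0, 0], [-0.05, -0.005, 0.02], 0], [[0, 0, 0], [-0.1, -0.0096, 0.04], 0], [[0, 0, 0], [-0.1, -0.0096, 0.0465], 0], [[0, 0, 0], [-0.1, -0.0096, 0.0465], 0], [[0, 0, 0], [-0.1, -0.0096, 0.0465], 0]]'

```text
t: 33.28
eef_pos: [568.3, -358.2, 121.0]
tcp_rot: [3.141, 0.0, 1.491]
ft_force: [-0.4, -0.3, 0.7]
opening: 0.499
grip_force: 0.0
```

Run:
```python
from h import *
p=shot("wrist"); go(567,-363,120,1.49,0)
find(p,"yoke",28); bright(p,28,120)
o=ortho(p,568,-362,28,45,70,5); cv2.imwrite("pics/yo.png",o)
g=cv2.cvtColor(o,cv2.COLOR_BGR2GRAY); 
for t in(70,90,110):
    m=cv2.morphologyEx((g>t).astype(np.uint8),cv2.MORPH_CLOSE,np.ones((9,9)))
    cs=max(cv2.findContours(m,0,2)[0],key=cv2.contourArea); (u,v),sz,a=cv2.minAreaRect(cs)
    print(t,568+45-v/5,-362+70-u/5,np.array(sz)/5,a)
```

```text
turn 0.07 shift [-0.0049, -0.001, 0.0012] rows 0.1 | pose [ 568.4 -358.2  121.2] 1.4912 op 0.502 t 33.33 q [-0.66  0.65  1.53  0.    0.96 -0.58]
yoke 0.85 [260.0, 200.0] ((568.2964477539062, -362.6412658691406), (92.1972427368164, 29.826093673706055), 84.65660858154297)
[82, 0, 67, 75, 2659] [ 461.9 -204.8] [64.2 30.7] 52.58
[214, 0, 298, 281, 58606] [ 659.9 -328.5] [257.3 246.8] 86.06
[0, 23, 118, 100, 2042] [ 404.8 -243.4] [ 25.1 107.6] 43.79
[485, 108, 27, 159, 2189] [ 794.5 -375. ] [ 24.6 160.3] 9.96
[0, 199, 137, 83, 5726] [ 370.3 -399. ] [ 75.7 132.6] 68.9
[362, 286, 140, 57, 2391] [ 742.8 -507.1] [ 73.1 148.5] 86.08
[179, 291, 158, 46, 5013] [ 556.3 -492.4] [ 59.3 171.4] 85.46
[14, 292, 82, 52, 1920] [ 334.7 -478.5] [67.  78.8] 84.11
70 568.1 -361.9 [ 89.8 139.8] 90.0
90 568.1000061035156 -361.8999877929688 [139.79997559  89.79998779] -0.0
110 568.1 -361.9 [ 89.8 139.8] 90.0
```

Request:
move_arm --plan '[[[0, 0, 0.78], [-0.0052, 0.0003, 0.04], 0.2], [[0, 0, 0.78], [-0.0052, 0.0003, 0.08], 0.2], [[0, 0, 0.78], [-0.0052, 0.0003, 0.1], 0.2], [[0, 0, 0.78], [-0.0052, 0.0003, 0.114], 0.2], [[0, 0, 0.78], [-0.0052, 0.0003, 0.114], 0.2]]'

```text
t: 34.0
eef_pos: [567.7, -364.3, 6.4]
tcp_rot: [-3.141, -0.0, 1.476]
ft_force: [0.4, 0.2, -0.1]
opening: 0.597
grip_force: 0.0
```

Request:
move_arm --plan '[[[0, 0, 0], [0, 0, 0], 0.2], [[0, 0, 0], [0, 0, 0], 0.2], [[0, 0, 0], [0, 0, 0], -1], [[0, 0, 0], [0, 0, 0], -1], [[0, 0, 0], [0, 0, 0], -1]]'

```text
t: 34.62
eef_pos: [567.8, -364.6, 6.7]
tcp_rot: [3.141, 0.0, 1.476]
ft_force: [3.4, 0.4, 0.6]
opening: 0.34
grip_force: 1.6
```

Request:
move_arm --plan '[[[0, 0, 0], [0, 0, 0], -1], [[0, 0, 0], [0, 0, 0], -1], [[0, 0, 0], [0, 0, 0], -1]]'

```text
t: 35.0
eef_pos: [567.9, -364.6, 6.7]
tcp_rot: [3.141, 0.0, 1.476]
ft_force: [2.4, -0.6, 1.1]
opening: 0.315
grip_force: 30.0
```

```bash
python3 -c "
from h import *
go(631.2,16.1,175,1.743,0);print(readout.state()['grip_force'])
"
```

```text
turn -15.29 shift [0.385, 0.027, -0.1683] rows 6.7 | pose [ 567.9 -364.6    6.7] 1.4761 op 0.315 t 35.0 q [-0.67  0.8   1.59 -0.    0.76 -0.57]
30.000210106372833
```

Request:
move_arm --plan '[[[0, 0, 0], [0, 0, -0.05], -1], [[0, 0, 0], [0, 0, -0.1], -1], [[0, 0, 0], [0, 0, -0.15], -1], [[0, 0, -5], [0.05, 0.0035, -0.163], -1], [[0, 0, -10], [0.105, 0.007, -0.163], -1]]'

```text
t: 35.62
eef_pos: [584.0, -259.9, 170.0]
tcp_rot: [3.142, 0.0, 1.652]
ft_force: [1.5, 0.2, -5.3]
opening: 0.314
grip_force: 30.0
```

```bash
python3 -c "
from h import *
go(631.4,14.9,169.7,1.743,0)
"
```

```text
turn -5.23 shift [0.2701, 0.0694, 0.0003] rows 4.5 | pose [ 584.  -259.9  170. ] 1.6518 op 0.314 t 35.62 q [-0.52  0.56  1.57 -0.    1.01 -0.6 ]
```

Request:
move_arm --plan '[[[0, 0, -2], [0.055, 0.0141, 0], -1], [[0, 0, -4], [0.11, 0.0283, 0], -1], [[0, 0, -5.2], [0.165, 0.0424, 0], -1], [[0, 0, -5.2], [0.22, 0.0565, 0], -1], [[0, 0, -5.2], [0.268, 0.0694, 0], -1]]'

```text
t: 36.25
eef_pos: [631.5, 14.2, 168.6]
tcp_rot: [-3.139, -0.001, 1.742]
ft_force: [-0.2, -0.4, -3.7]
opening: 0.313
grip_force: 30.0
```

Request:
move_arm --plan '[[[0, 0, 0], [0, 0, 0], -1], [[0, 0, 0], [0, 0, 0], -1], [[0, 0, 0], [0, 0, 0.02], -1], [[0, 0, 0], [0, 0, 0.045], -1], [[0, 0, 0], [0, 0, 0.045], -1]]'

```text
t: 36.88
eef_pos: [631.1, 10.8, 122.7]
tcp_rot: [-3.137, -0.001, 1.74]
ft_force: [0.0, -0.2, -4.5]
opening: 0.315
grip_force: 30.0
```

Request:
move_arm --plan '[[[0, 0, 0], [0, 0, 0], -1], [[0, 0, 0], [0, 0, 0], -1]]'

```text
t: 37.12
eef_pos: [632.7, 11.7, 125.5]
tcp_rot: [3.14, 0.001, 1.741]
ft_force: [0.3, 0.4, -4.6]
opening: 0.313
grip_force: 30.0
```

Run:
```python
from h import *
go(631.4,14.9,92.0,1.743,0)
p=shot("wrist"); B=(631.1,16.1,.172)
a=bedortho(p,85,B,20,50,100,3.8,(0,)); b=bedortho(p,130,B,20,30,60,3.8,(0,)); 
b=cv2.copyMakeBorder(b,0,0,0,a.shape[1]-b.shape[1],cv2.BORDER_CONSTANT)
cv2.imwrite("pics/yk.png",np.vstack([a,b])[:600])
find(p,"yoke",125); find(p,"long_bar",85)
```

```text
turn -0.12 shift [0.0034, -0.0007, 0.0335] rows 0.5 | pose [632.7  11.7 125.5] 1.7409 op 0.313 t 37.12 q [-0.09  0.6   1.63 -0.    0.91 -0.26]
yoke 0.88 [258.0, 233.0] ((630.3469848632812, 18.341480255126953), (34.95506286621094, 75.10105895996094), 9.387533187866211)
long_bar 0.75 [253.0, 132.0] ((619.4769287109375, 75.71463012695312), (24.946277618408203, 58.8773193359375), 9.887945175170898)
long_bar 0.31 [274.0, 170.0] ((639.5278930664062, 50.87247848510742), (3.204547166824341, 3.2715463638305664), 55.85514831542969)
```

Request:
move_arm --plan '[[[0, 0, -0.1], [0.0034, -0.001, 0.01], -1], [[0, 0, -0.1], [0.0034, -0.001, 0.02], -1], [[0, 0, -0.1], [0.0034, -0.001, 0.027], -1], [[0, 0, -0.1], [0.0034, -0.001, 0.029], -1], [[0, 0, -0.1], [0.0034, -0.001, 0.029], -1]]'

```text
t: 37.9
eef_pos: [630.8, 15.2, 95.3]
tcp_rot: [-3.141, 0.0, 1.743]
ft_force: [-0.2, 0.5, -4.9]
opening: 0.312
grip_force: 30.0
```

```bash
python3 -c "
from h import *
go(631.4,14.9,91.7,1.743,0);print(readout.state()['ft_force'])
"
```

```text
turn 0.01 shift [-0.0004, 0.0006, 0.0036] rows 0.1 | pose [630.8  15.2  95.3] 1.7431 op 0.312 t 37.9 q [-0.08  0.63  1.66 -0.    0.85 -0.25]
[-0.21647393  0.47788928 -4.93482578]
```

Request:
move_arm --plan '[[[0, 0, 0], [-0.0003, 0.0003, 0.0015], -1], [[0, 0, 0], [-0.0003, 0.0003, 0.0028], -1], [[0, 0, 0], [-0.0003, 0.0003, 0.0036], -1], [[0, 0, 0], [-0.0003, 0.0003, 0.0036], -1]]'

```text
t: 38.4
eef_pos: [631.1, 15.0, 91.8]
tcp_rot: [-3.142, 0.0, 1.743]
ft_force: [-0.3, -0.2, -4.1]
opening: 0.314
grip_force: 30.0
```

```bash
python3 -c "
from h import *
go(631.4,14.9,91.7,1.743,0);print(readout.state()['ft_force'])
"
```

```text
turn 0.01 shift [-0.0002, 0.0003, 0.0001] rows 0.0 | pose [631.1  15.   91.8] 1.7431 op 0.314 t 38.4 q [-0.08  0.64  1.66 -0.    0.85 -0.25]
[-0.30321237 -0.19873321 -4.14656238]
```

Almost in contact; I'll ease down the last bit.

Request:
move_arm --plan '[[[0, 0, 0], [0, 0, 0.0004], -1], [[0, 0, 0], [0, 0, 0.0008], -1], [[0, 0, 0], [0, 0, 0.0008], -1]]'

```text
t: 38.78
eef_pos: [631.2, 15.0, 91.5]
tcp_rot: [3.141, 0.0, 1.743]
ft_force: [-2.5, -0.5, 2.0]
opening: 0.313
grip_force: 30.0
```

In contact (+2 N). Now release and withdraw.

Request:
move_arm --plan '[[[0, 0, 0], [0, 0, 0], 0], [[0, 0, 0], [0, 0, 0], 0], [[0, 0, 0], [0, 0, 0], 0], [[0, 0, 0], [0, 0, 0], 0]]'

```text
t: 39.28
eef_pos: [631.1, 15.0, 91.1]
tcp_rot: [3.142, 0.0, 1.743]
ft_force: [0.2, 0.2, 0.3]
opening: 0.499
grip_force: 0.0
```

Request:
move_arm --plan '[[[0, 0, 0], [0, 0, -0.02], 0], [[0, 0, 0], [0, 0, -0.055], 0], [[0, 0, 0], [0, 0, -0.1], 0], [[0, 0, 0], [0, 0, -0.12], 0], [[0, 0, 0], [0, 0, -0.12], 0]]'

```text
t: 39.9
eef_pos: [631.6, 15.0, 212.4]
tcp_rot: [3.139, 0.001, 1.743]
ft_force: [-0.4, -0.2, -0.9]
opening: 0.501
grip_force: 0.0
```

Run:
```python
from h import *
go(631.4,14.9,210,1.743,0)
p=shot("wrist"); B=(631.1,16.1,.172)
a=bedortho(p,85,B,0,42,110,3.6,(0,)); b=bedortho(p,113,B,0,38,60,3.6,(0,)); 
s=shot("scene"); c=s["img"][170:290,175:300,::-1]; c=cv2.resize(c,None,fx=2.2,fy=2.2,interpolation=cv2.INTER_CUBIC)[:b.shape[0]]
b=np.hstack([b,c]); b=cv2.copyMakeBorder(b,0,0,0,a.shape[1]-b.shape[1],cv2.BORDER_CONSTANT)
cv2.imwrite("pics/fin.png",np.vstack([a,b])[:600])
find(p,"yoke",113); find(p,"long_bar",85)
```

```text
turn 0.01 shift [-0.0001, -0.0002, 0.0024] rows 0.0 | pose [631.6  15.  212.4] 1.7432 op 0.501 t 39.9 q [-0.08  0.5   1.55 -0.    1.09 -0.25]Traceback (most recent call last):
  File "<stdin>", line 6, in <module>
    return _nx.concatenate(arrs, 1, dtype=dtype, casting=casting)
           ~~~~~~~~~~~~~~~^^^^^^^^^^^^^^^^^^^^^^^^^^^^^^^^^^^^^^^
ValueError: all the input array dimensions except for the concatenation axis must match exactly, but along dimension 0, the array at index 0 has size 273 and the array at index 1 has size 264
```

Run:
```python
from h import *
p=shot("wrist"); B=(631.1,16.1,.172)
a=bedortho(p,85,B,0,42,110,3.6,(0,)); b=bedortho(p,113,B,0,38,60,3.6,(0,)); 
s=shot("scene"); c=cv2.resize(s["img"][170:290,175:300,::-1],(300,b.shape[0]),interpolation=cv2.INTER_CUBIC)
b=np.hstack([b,c]); b=cv2.copyMakeBorder(b,0,0,0,a.shape[1]-b.shape[1],cv2.BORDER_CONSTANT)
cv2.imwrite("pics/fin.png",np.vstack([a,b])[:600])
find(p,"yoke",113); find(p,"long_bar",85)
```

```text
yoke 0.58 [258.0, 191.0] ((628.8673095703125, 16.959720611572266), (30.316360473632812, 93.03604125976562), 10.82699966430664)
long_bar 0.58 [256.0, 135.0] ((618.3671264648438, 81.98517608642578), (24.857271194458008, 45.7845573425293), 9.903749465942383)
long_bar 0.32 [275.0, 236.0] ((659.0440673828125, -27.89099884033203), (16.07915496826172, 49.0117301940918), 10.623384475708008)
```

View pics/fin.png

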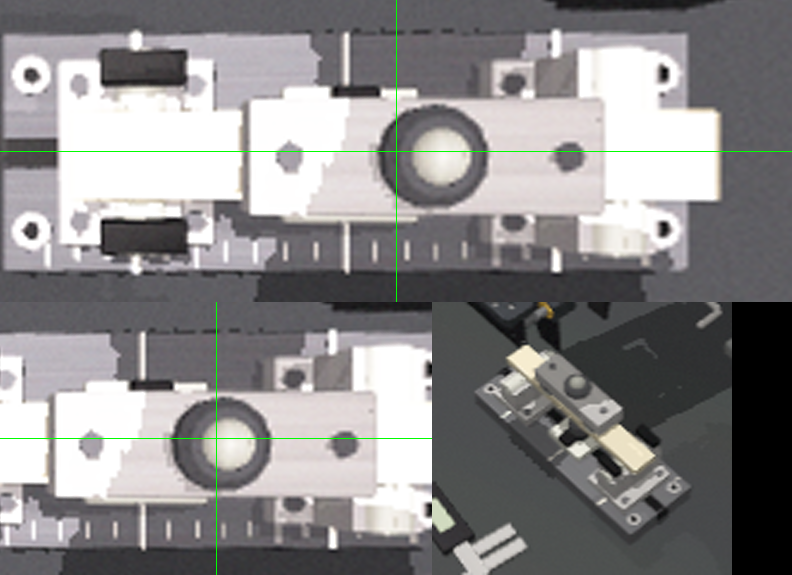

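The final view shows:
- The bar lies between the ears and its right end is at v = -90.
- The yoke is within 0.5 mm of midway.
- Nothing is touched by the robot.

Handing in.

```bash
python3 -c "
from h import *
print(env.job_done())"
```

```text
the job is handed in; nothing more can be done
None
```

The bend rig is set up in the order you asked and handed in at about 40 s; the last pictures put the supports and deflectometer within about 1 mm of their marks, and the bar and yoke within about 1 mm of midway lengthways and 2 mm of the bed's middle sideways.

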